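# Roll the stoppers home on a row of sample tubes

### The job

Set the tube rack fully down in the pocket of the aluminium nest so that it cannot slide, then take the hand roller, roll it along the row of tubes under firm pressure until all six stoppers sit home on their rims, and stand the roller back in its stand. Push the stoppers only with the roller, never with the fingers, and follow the tubes by feel: they are of unequal height, a stopper takes about 9 N to push in, and a tube cracks if the roller presses it with more than 35 N. Do not disturb the timer or the carton.

Things in the scene. Friction and masses are not known exactly. Their poses are not given: they have to be found in the camera images.
- rack: White open-frame tube rack, 52 x 144 x 63 mm, loose, 0.3 kg with its tubes. Origin: centre of its underside; z up, y along its length. Each long side has a top bar at z 58 to 62 mm and a middle bar at z 26 to 30 mm, outer faces at x = +-24 mm; lift it by pinching the two top bars at mid-length. One row holds six tubes, the other is empty.
- tube_row (a point): Middle of the row of six glass tubes, at the mean height of their rims (rack x -11, y 0, z 76 mm; axes as the rack's). The 13 mm tubes stand at y = -55, -33, -11, 11, 33, 55 mm, their rims up to 2.5 mm higher or lower than this point. On each sits a grey push-in stopper with a round head 16 mm across, 6 mm thick, standing 2 to 3.5 mm off the rim; home, the head rests on the rim.
- nest: Fixed aluminium plate, 90 x 186 x 22 mm, with a pocket milled in its top that takes the rack's foot: 55 x 147 mm, 12 mm deep (pocket floor 10 mm above the origin), 3 mm chamfer round the mouth. Origin: centre of its underside, y along its length. The rack fits either way round.
- roller: Loose hand roller, 0.21 kg, standing upright in its stand. Origin: the lowest point of its wheel, z up the handle. Black rubber wheel 40 mm across and 26 mm wide, axle along y at z = 20 mm, so it rolls along x; square guard plate 60 x 60 mm from z = 44 to 48 mm; flat-sided grey handle 24 (x) x 34 (y) mm from z = 48 to 104 mm: take it across its 24 mm.
- roller_stand: Fixed white stand on a foot plate 88 x 88 mm: two upright cheeks 56 mm long and 4 mm thick, 48 mm high, with 48 mm between them (inner faces at y = +-24 mm), and 16 mm high sills across the two open sides (inner faces at x = +-24 mm). Origin: centre of its underside. The roller hangs in it with its guard plate flat on the cheeks' tops, axle along y, its origin 4 mm above the stand's.
- stopper_0 (a joint): How far the stopper of the tube at rack y = -55 mm has been pushed in, m: 0 = head 4 mm off the rim, 0.004 = home. It takes 7 to 9 N to push and stays where it is left.
- stopper_1 (a joint): How far the stopper of the tube at rack y = -33 mm has been pushed in, m: 0 = head 4 mm off the rim, 0.004 = home. It takes 7 to 9 N to push and stays where it is left.
- stopper_2 (a joint): How far the stopper of the tube at rack y = -11 mm has been pushed in, m: 0 = head 4 mm off the rim, 0.004 = home. It takes 7 to 9 N to push and stays where it is left.
- stopper_3 (a joint): How far the stopper of the tube at rack y = 11 mm has been pushed in, m: 0 = head 4 mm off the rim, 0.004 = home. It takes 7 to 9 N to push and stays where it is left.
- stopper_4 (a joint): How far the stopper of the tube at rack y = 33 mm has been pushed in, m: 0 = head 4 mm off the rim, 0.004 = home. It takes 7 to 9 N to push and stays where it is left.
- stopper_5 (a joint): How far the stopper of the tube at rack y = 55 mm has been pushed in, m: 0 = head 4 mm off the rim, 0.004 = home. It takes 7 to 9 N to push and stays where it is left.
- roller_wheel (a joint): Turn of the roller's free-running wheel about its axle, rad, 0 at the start; 1 rad is 20 mm of rolling.
- timer: Bystander: small bench timer, 66 x 66 x 20 mm. Origin: centre of its underside.
- bottle: Bystander, fixed: white reagent bottle with a screw cap, 50 mm across, 120 mm high. Origin: centre of its underside.
- carton: Bystander: small upright carton, 50 x 75 x 65 mm. Origin: centre of its underside.
Not all that is in view belongs to the job. What is shaped like the roller but purple is not meant.

How it is judged:
On the way, in this order (a step that is already met when the one before it is completed fails the run):
1. the rack sits fully down in the nest's pocket (z of rack in the frame of nest below 0.0125 m and horizontal distance between rack and nest below 0.004 m and angle between the y axis of rack and the y axis of nest, either way round below 0.05 rad and angle between rack's own z axis and vertical below 0.03 rad), for 0.2 s.
2. the roller, pressed on the stoppers, has rolled along the row: its wheel has turned by more than 2 rad (40 mm) ((value of joint roller_wheel above 2 rad or value of joint roller_wheel below -2 rad) and (contact force between roller and stopper_0 above 4 N or contact force between roller and stopper_1 above 4 N or contact force between roller and stopper_2 above 4 N or contact force between roller and stopper_3 above 4 N or contact force between roller and stopper_4 above 4 N or contact force between roller and stopper_5 above 4 N)).
3. all six stoppers are home (within 0.5 mm), the rack still in the nest (all of step 1 and value of joint each of stopper_0, stopper_1, stopper_2, stopper_3, stopper_4, stopper_5 above 0.0035 m), for 0.1 s.
At the end, for the whole second after the job is handed in: All six stoppers within 0.5 mm of home; the rack in the nest's pocket (within 2.5 mm of its floor, 4 mm of its centre, 3 degrees, upright); the roller hangs in its stand (within 12 mm of its centre, guard within 5 mm of its tops, tilt under 7 degrees); both at rest (all of step 3 and horizontal distance between roller and roller_stand below 0.012 m and z of roller in the frame of roller_stand below 0.009 m and angle between roller's own z axis and vertical below 0.12 rad and linear speed of each of roller, rack below 0.02 m/s); the robot touches nothing.
It fails at once if the roller pressed on one tube's stopper with more than 35 N (contact force between roller and stopper_0 above 35 N or contact force between roller and stopper_1 above 35 N or contact force between roller and stopper_2 above 35 N or contact force between roller and stopper_3 above 35 N or contact force between roller and stopper_4 above 35 N or contact force between roller and stopper_5 above 35 N).
It fails at once if a stopper pushed with the fingers (more than 3 N) (contact force between the fingers and stopper_0 above 3 N or contact force between the fingers and stopper_1 above 3 N or contact force between the fingers and stopper_2 above 3 N or contact force between the fingers and stopper_3 above 3 N or contact force between the fingers and stopper_4 above 3 N or contact force between the fingers and stopper_5 above 3 N).
It fails at once if the timer or the carton knocked over or moved more than 25 mm (distance of any of timer, carton from where it was at the start of the episode above 0.025 m or angle between any of timer, carton's own z axis and vertical above 0.3 rad).
It also fails if it takes over 72 s, if anything falls off the work surface, if the arm or the gripper's body presses on something with over 40 N, if the wrist force passes 120 N, or if a joint passes its speed limit or range.

### The arm

A 7-joint arm with a two-finger parallel gripper is mounted at the origin on a cart in front of the work surface, level with it; the furniture and walls round the work are solid. World frame = base frame: x ahead of the robot, y to its left, z up, the work surface at z = 0. Lengths are in m, angles in rad, forces in N, time in s.
With the tool pointing down it reaches from about 0.4 to 0.875 m from the base axis. Payload 19.3 kg.
Tool frame: the origin (TCP) lies between the finger pads; the fingertips stand 17 mm ahead of it and the grasp point (between the pads) lies 2 mm behind it; z points along the fingers, y is the line along which they close (so a half turn about z gives the same grasp; the last joint's range is limited). The gripper opens to 85 mm and grips with 20 to 120 N. Pads are 22 mm wide; open, the fingers measure 114 mm over their backs; the gripper's body (76 mm by 85 mm) begins 54 mm behind the grasp point. The pads swing forward as they close: fully open they stand 13 mm farther back than shut.
Start: joints at [1.132, 0.521, -0.036, 1.599, 0.021, 1.021, -0.113], TCP at [0.225, -0.583, 0.248] pointing down, gripper open.
Joint ranges: [-2.91, 2.91], [-0.3, 2.13], [-1.5, 1.42], [0.17, 2.43], [-1.26, 4.41], [0.16, 1.93], [-2.52, 2.52]. Speed limits (rad/s): [1.89, 1.89, 2.39, 2.39, 3.01, 3.01, 3.01].

### API

Orientations are given as [roll, pitch, yaw] about the fixed x, y, z axes, in that order (R = Rz(yaw) Ry(pitch) Rx(roll)).
In Python, from workcell import bot gives the robot as it stands.
- The arm moves only by the shell command python3 -m inch 'ROWS' [FORCE]. ROWS is JSON, a list of rows, each a list of 7 numbers: the shift along the tool's x, y, z in units of 200 mm (1.0 is 200 mm), then the turn, a rotation vector about the tool's x, y, z in units of 90 degrees (1.0 is 90 degrees), then the opening, from 0 (shut) to 1 (fully open). In form: [[x, y, z, rx, ry, rz, grip], ...]. A call has 1 to 20 rows; each row is the pose to reach, as a shift and turn from the pose commanded when the call began, along the tool's axes at that moment; what a row does not reach only later rows make up. A row lasts 1/8 s, in which the tool goes at most 62.5 mm and 10.7 degrees, less where a joint would pass 70% of its speed; a pose out of reach is approached as far as the arm can. A call with a number of a shift or a turn outside -1 to 1 is refused whole. A call with a gripper value outside its range is refused whole. The fingers move at their own pace and stop on an object; FORCE is the grip in N (left out, the last holds). Time passes only in rows, so rows that repeat a pose let the fingers close. It gives the time, the measured TCP pose, the force, the opening and the grip force at its end, in the units of the state.
- bot.observe(): the state, without advancing time (a new reading comes with each control period).
- bot.grab_frame(name): name is "side" or "top" or "wrist"; returns a dict with "img" (384x512x3 uint8, red, green, blue), "z_map" (384x512 float32, m along the optical axis (not along the pixel's ray), 0 where there is no reading), "vfov" (degrees; the focal length in pixels is half the picture's height over the tangent of half this angle, whatever the lens; pixels are square), "cx", "cy" (the principal point, pixels), "distortion" ([k1, k2, p1, p2, k3] as OpenCV has them; the pictures are not rectified), "rvec" (rotation vector, rad) and "tvec" (3), from world to camera coordinates, as OpenCV has them. Camera axes: x right, y down, z forward; pixel columns grow to the right and rows downward; lengths in m; the calibration is good to about 2 mm. A picture is of the moment at which its call begins.
- bot.job_done(): hands the job in; it is judged then, once.
The state is a dict: "clock": time; "qpos": joint angles; "qd": joint speeds; "joint_efforts": joint torques, N m; "position": TCP position; "tool_rot": TCP orientation; "force": force on the tool from outside, world axes, zero at the start; "moment": the same for the moment, N m; "grip_width": finger opening in m; "finger_force": force on a finger pad.
Only numpy, scipy, OpenCV 4.12 (cv2) and the standard library are available. Lean on these libraries where they do the work, as an engineer would, in place of code of your own. Each camera call takes 0.05 s, during which the arm holds its last target. There are 200 camera calls.

## Working session

There is one attempt and no reset: what is moved stays moved. The work goes in short steps, Python scripts to look and compute and a shell command to move; the robot and the scene stay as the last step left them, time stands still between calls to the robot, and variables do not carry over. Pictures are saved under pics/ and viewed, at most 10 in all, crops included, and the job is handed in when it is done.

```bash
mkdir -p pics; ls
cat > h.py <<'E'
import numpy as np, cv2, pickle
from scipy.spatial.transform import Rotation as R
from workcell import bot
def cloud(f):
    h,w=f["z_map"].shape; fl=h/2/np.tan(np.radians(f["vfov"])/2)
    K=np.array([[fl,0,f["cx"]],[0,fl,f["cy"]],[0,0,1]])
    u,v=np.meshgrid(np.arange(w),np.arange(h))
    p=cv2.undistortPoints(np.stack([u,v],-1).reshape(-1,1,2).astype(float),K,np.array(f["distortion"],float)).reshape(h,w,2)
    z=f["z_map"]; c=np.dstack([p[...,0]*z,p[...,1]*z,z])
    Rm=cv2.Rodrigues(np.array(f["rvec"],float))[0]
    P=(c-np.array(f["tvec"]).ravel())@Rm
    P[z==0]=np.nan
    return P
E
cat > a.py <<'E'
from h import *
for n in ["top","side"]:
    f=bot.grab_frame(n); pickle.dump(f,open(n+".pkl","wb"))
    cv2.imwrite(f"pics/{n}0.png",cv2.resize(f["img"][...,::-1],(800,600)))
print(bot.observe())
E
python3 a.py
```

```text
pics
{'clock': 0.1, 'qpos': array([ 1.13180938,  0.52189188, -0.03629947,  1.59992662,  0.02120181,
        1.02109739, -0.11279951]), 'qd': array([-2.00020123e-03, -1.06814731e-03, -8.23742748e-04, -2.54899508e-03,
       -3.29944174e-04,  2.98796929e-04, -2.13758576e-05]), 'joint_efforts': array([ 5.03552132e-03, -9.28490710e+01,  1.98474102e+00, -3.70530438e+01,
        1.82298745e-02,  5.22620656e-03, -8.71802172e-06]), 'position': array([ 0.22516125, -0.58274559,  0.24783129]), 'tool_rot': array([-3.14065776e+00,  8.03094792e-05,  3.68752759e-01]), 'force': array([-0.33722461, -0.29906358,  0.74190736]), 'moment': array([ 0.00347617,  0.00534275, -0.01329194]), 'finger_force': 0.0, 'grip_width': 0.08552912941184458}
```

View pics/top0.png

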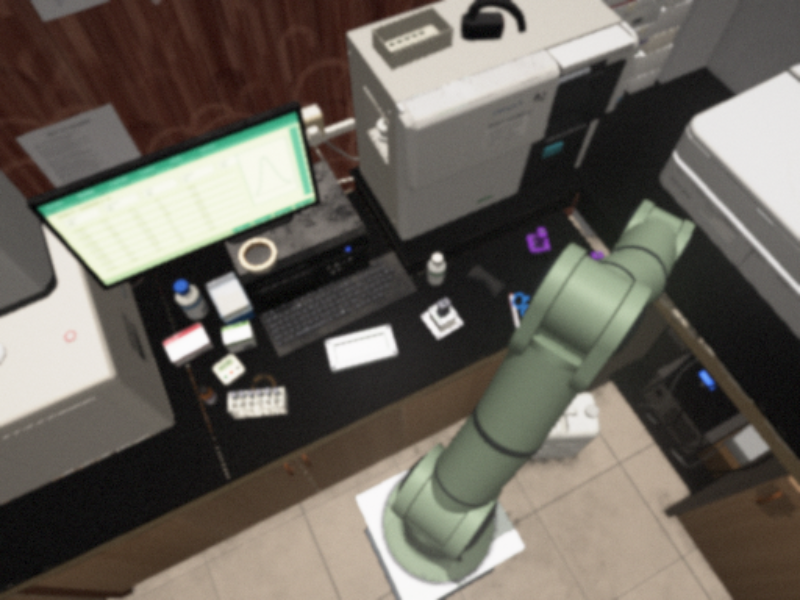

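View pics/side0.png

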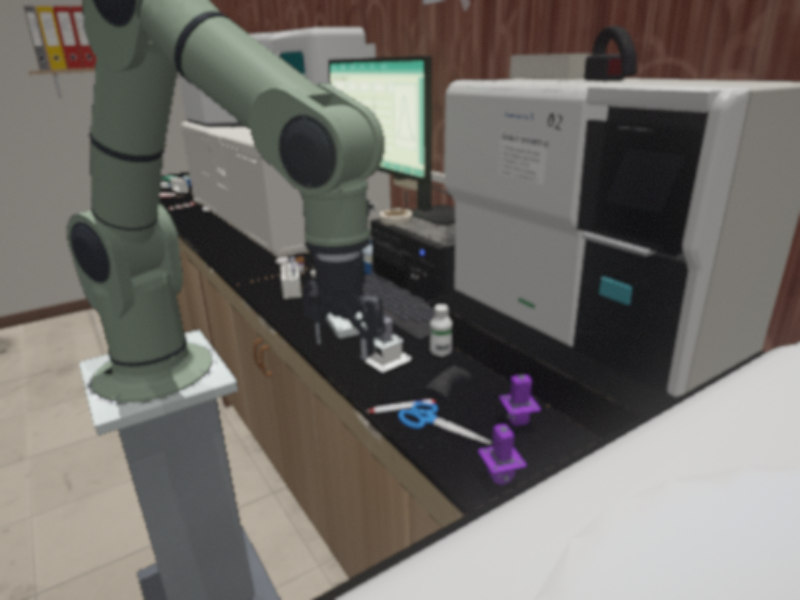

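The top view shows the rack at (257,402), the nest at (361,348), and the roller in its stand at (442,318). The timer is at (229,369), the carton at (238,334) or (186,344), and the bottle at (436,268). The side view shows two purple look-alike rollers at (520,398) and (502,455). The grey-handled roller at (387,345) in the white stand is the one meant. Next I'll take coarse positions and an enlarged crop.

```bash
cat > b.py <<'E'
from h import *
f=pickle.load(open("top.pkl","rb")); P=cloud(f)
for n,(u,v) in dict(rack=(257,402),nest=(361,348),stand=(442,318),timer=(229,369),cartonA=(238,334),B=(186,344),C=(228,297),bottle=(436,260),keyb=(270,345)).items():
    u=int(u*.64);v=int(v*.64); w=P[v-2:v+3,u-2:u+3].reshape(-1,3)
    print(n,np.nanmedian(w,0).round(3),np.nanmax(w[:,2]).round(3))
c=f["img"][160:290,90:310,::-1]
cv2.imwrite("pics/crop1.png",cv2.resize(c,(792,468),interpolation=cv2.INTER_CUBIC))
E
python3 b.py
```

```text
rack [0.481 0.29  0.047] 0.066
nest [ 0.512 -0.029  0.01 ] 0.018
stand [ 0.471 -0.259  0.057] 0.073
timer [0.614 0.329 0.019] 0.024
cartonA [0.679 0.265 0.068] 0.074
B [0.728 0.407 0.042] 0.049
C [0.79  0.253 0.085] 0.091
bottle [ 0.61  -0.319  0.12 ] 0.128
keyb [0.642 0.201 0.001] 0.02
```

View pics/crop1.png

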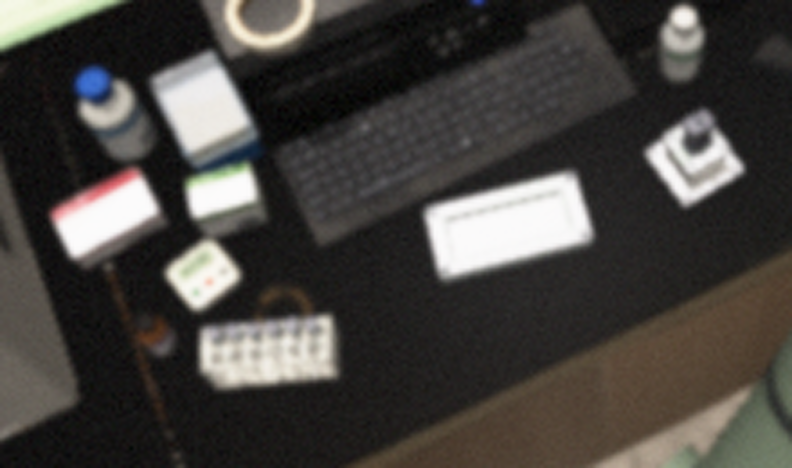

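The crop confirms the nest at (508,225) with its pocket facing up and the white stand with the grey and black roller at (695,155). The rack is at (268,352), the timer at (203,273), the carton at (225,195) and the bottle at (681,45). The roller is not purple, so it is the right one. Next I'll move towards the stand for wrist views.

```bash
cat > d.py <<'E'
# usage: d.py x y z [yaw] : shift/turn in move units from the present pose
import sys; from h import *
s=bot.observe(); Rt=R.from_euler('xyz',s["tool_rot"]); a=[float(v) for v in sys.argv[1:]]
print("pos",s["position"].round(4),"rpy",s["tool_rot"].round(3),"t",round(s["clock"],2),"F",s["force"].round(1))
d=Rt.inv().apply(np.array(a[:3])-s["position"])/.2
rv=(Rt.inv()*R.from_euler('xyz',[np.pi,0,a[3]])).as_rotvec()/(np.pi/2) if len(a)>3 else 0
print("shift",d.round(4),"turn",np.round(rv,4))
E
cat > w.py <<'E'
import sys; from h import *
f=bot.grab_frame("wrist"); n=sys.argv[1]; pickle.dump(f,open(n+".pkl","wb"))
cv2.imwrite(f"pics/{n}.png",f["img"][...,::-1]); P=cloud(f); print(P[::95,::127].round(3).tolist())
E
python3 -m inch '[[0.3,-0.18,-0.1,0,0,0,1],[0.58,-0.36,-0.2,0,0,0,1],[0.86,-0.53,-0.2,0,0,0,1],[0.86,-0.53,-0.2,0,0,0,1]]'
python3 -m inch '[[0.3,-0.18,-0.1,0,0,0,1],[0.58,-0.36,-0.2,0,0,0,1],[0.86,-0.53,-0.2,0,0,0,1],[0.86,-0.53,-0.2,0,0,0,1],[0.86,-0.53,-0.2,0,0,0,1],[0.86,-0.53,-0.2,0,0,0,1]]'
python3 w.py w1; python3 d.py 0.5 -0.03 0.35
```

```text
clock: 0.6
position: [0.3499, -0.419, 0.2887]
tool_rot: [-3.141, -0.001, 0.373]
force: [-0.6, -1.1, -0.3]
grip_width: 0.0855
finger_force: 0.0
clock: 1.35
position: [0.4691, -0.2621, 0.3281]
tool_rot: [-3.141, 0.001, 0.368]
force: [0.5, -0.7, -0.3]
grip_width: 0.0853
finger_force: 0.0
[[[0.538, 0.164, 0.002], [0.594, -0.029, 0.012], [0.652, -0.194, 0.018], [0.682, -0.329, 0.106], [0.696, -0.41, 0.191]], [[0.4, 0.139, 0.001], [0.47, -0.063, 0.011], [0.536, -0.239, 0.0], [0.607, -0.418, -0.0], [0.655, -0.525, 0.105]], [[-0.328, 0.778, -0.837], [0.109, 0.037, -0.433], [0.396, -0.293, -0.001], [0.472, -0.49, 0.001], [0.553, -0.631, 0.074]], [[0.042, 0.097, 0.014], [0.464, -0.217, 0.368], [-0.366, -0.592, -0.838], [0.496, -0.302, 0.368], [0.418, -0.729, 0.083]], [[0.457, -0.2, 0.408], [0.451, -0.229, 0.393], [0.478, -0.26, 0.403], [0.479, -0.3, 0.393], [0.501, -0.32, 0.407]]]
pos [ 0.469  -0.2623  0.3281] rpy [-3.142e+00  1.000e-03  3.670e-01] t 1.4 F [-0.3  0.4 -0. ]
shift [ 0.5616 -1.0283 -0.1098] turn 0
```

View pics/w1.png

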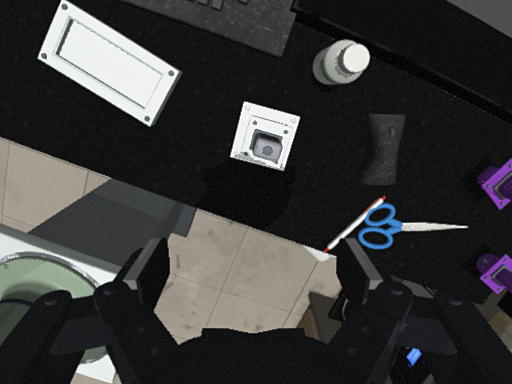

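The wrist view shows the nest at (110,62) and the roller in its stand at (266,137). The bottle is at (341,62) and the purple decoys are on the right edge. I'll measure from the depth.

```bash
cat > m.py <<'E'
import sys; from h import *
def rect(P,cx,cy,r,z0,z1,lab):
    Q=P.reshape(-1,3); q=Q[(np.hypot(Q[:,0]-cx,Q[:,1]-cy)<r)&(Q[:,2]>z0)&(Q[:,2]<z1)]
    if len(q)<8: print(lab,"few",len(q)); return
    k=cv2.minAreaRect((q[:,:2]*1000).astype(np.float32)); b=cv2.boxPoints(k)
    e=b[1]-b[0] if np.linalg.norm(b[1]-b[0])>np.linalg.norm(b[2]-b[1]) else b[2]-b[1]
    print(lab,len(q),"c",np.round(k[0],1),"size",np.round(k[1],1),"long-axis yaw",round(np.arctan2(e[1],e[0]),3),"medz",np.median(q[:,2]).round(4))
if __name__=="__main__":
    P=cloud(pickle.load(open("w1.pkl","rb")))
    rect(P,.512,-.029,.13,.016,.028,"nest"); rect(P,.471,-.259,.08,.044,.06,"guard");rect(P,.471,-.259,.08,.1,.125,"handletop")
    rect(P,.471,-.259,.08,.062,.125,"handle");rect(P,.471,-.259,.075,.003,.014,"foot")
E
python3 m.py; python3 d.py 0.45 0.2 0.36
```

```text
nest 4626 c [539.8 -35.3] size [186.9 164.7] long-axis yaw 1.368 medz 0.0229
guard 1205 c [ 483.7 -275.7] size [60.4 60. ] long-axis yaw 0.09 medz 0.0532
handletop 550 c [ 484.1 -275.7] size [24.8 33.9] long-axis yaw -1.486 medz 0.1086
handle 662 c [ 484.1 -275.6] size [24.8 34. ] long-axis yaw -1.486 medz 0.1082
foot 1203 c [ 472.7 -264.4] size [121.  131.3] long-axis yaw -1.158 medz 0.0042
pos [ 0.469  -0.2623  0.3281] rpy [-3.142e+00  1.000e-03  3.670e-01] t 1.4 F [-0.3  0.4 -0. ]
shift [ 0.741  -2.1914 -0.1599] turn 0
```

```bash
python3 -m inch '[[0.11,-0.28,-0.03,0,0,0,1],[0.22,-0.55,-0.05,0,0,0,1],[0.32,-0.83,-0.05,0,0,0,1]]'
python3 -m inch '[[0.11,-0.28,-0.03,0,0,0,1],[0.22,-0.55,-0.05,0,0,0,1],[0.32,-0.83,-0.05,0,0,0,1]]'
python3 -m inch '[[0.11,-0.28,-0.03,0,0,0,1],[0.22,-0.55,-0.05,0,0,0,1],[0.32,-0.83,-0.05,0,0,0,1],[0.32,-0.83,-0.05,0,0,0,1],[0.32,-0.83,-0.05,0,0,0,1],[0.32,-0.83,-0.05,0,0,0,1]]'
python3 w.py w2 >/dev/null; python3 d.py 0.48 0.29 0.2
cat > m2.py <<'E'
from m import *
P=cloud(pickle.load(open("w2.pkl","rb")))
rect(P,.481,.29,.12,.053,.066,"rackbars");rect(P,.481,.29,.12,.068,.1,"stoppers");rect(P,.512,-.03,.11,.018,.027,"nest")
rect(P,.614,.329,.06,.015,.03,"timer");rect(P,.68,.265,.06,.055,.08,"carton")
E
python3 m2.py
```

```text
clock: 1.78
position: [0.4692, -0.0827, 0.3386]
tool_rot: [3.141, -0.0, 0.367]
force: [0.9, -0.2, -0.3]
grip_width: 0.0853
finger_force: 0.0
clock: 2.15
position: [0.4695, 0.0953, 0.3487]
tool_rot: [3.141, -0.001, 0.367]
force: [1.0, -0.5, 0.7]
grip_width: 0.0854
finger_force: 0.0
clock: 2.9
position: [0.4699, 0.271, 0.3584]
tool_rot: [3.141, -0.0, 0.366]
force: [-1.0, -0.4, -0.0]
grip_width: 0.0852
finger_force: 0.0
pos [0.4698 0.2711 0.3584] rpy [ 3.141 -0.     0.367] t 2.95 F [ 0.4 -0.5 -0.2]
shift [ 0.0811 -0.0704  0.7921] turn 0
rackbars 1619 c [487.9 308.2] size [196.8  59.5] long-axis yaw 1.141 medz 0.0628
stoppers 657 c [487.8 281.8] size [125.   15.8] long-axis yaw 1.198 medz 0.0864
nest 2800 c [539.3 -34.6] size [188.1 163. ] long-axis yaw 1.374 medz 0.0227
timer 2093 c [621.2 322.1] size [77.3 77.5] long-axis yaw -1.339 medz 0.0183
carton 1069 c [661.6 260.6] size [35.8 84. ] long-axis yaw -1.21 medz 0.0662
```

View pics/w2.png

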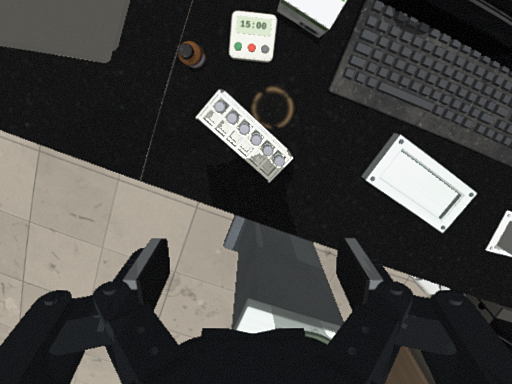

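The wrist view shows the rack at (245,135), with the stopper row on its upper-right side and the empty row lower left. The nest is at (419,183), the timer at (253,37) and the carton at (312,12). I'll refine the rack and nest with a brightness mask.

```bash
cat > m3.py <<'E'
from m import *
for n in ["w1","w2"]:
    f=pickle.load(open(n+".pkl","rb")); P=cloud(f); g=f["img"].min(2); 
    Pw=P.copy(); Pw[cv2.erode((g>110).astype(np.uint8),np.ones((1,1)))==0]=np.nan
    print(n); rect(Pw,.512,-.03,.11,.018,.027,"nest")
    Q=P.copy(); rect(Pw,.512,-.03,.075,.004,.0145,"pocket floor")
    if n=="w2":
        rect(Pw,.48,.285,.09,.056,.066,"rackbars"); rect(P,.488,.282,.09,.078,.1,"heads")
        for lo,hi in[(.05,.056),(.056,.06),(.06,.066)]: rect(P,.48,.285,.083,lo,hi,"bars%.3f"%lo)
E
python3 m3.py
```

```text
w1
nest 4429 c [503.9 -27.9] size [186.8  91.5] long-axis yaw 1.368 medz 0.0229
pocket floor 3771 c [501.3 -26.2] size [145.4  95.6] long-axis yaw 1.365 medz 0.0111
w2
nest 2701 c [504.1 -27.8] size [187.8  91.4] long-axis yaw 1.374 medz 0.0227
pocket floor 2323 c [503.8 -30.1] size [145.1  56.3] long-axis yaw 1.365 medz 0.0109
rackbars 1554 c [477.6 285.6] size [144.2  50.8] long-axis yaw 1.202 medz 0.0628
heads 641 c [487.8 281.8] size [125.   15.8] long-axis yaw 1.198 medz 0.0864
bars0.050 36 c [485.3 282.6] size [139.6  38.2] long-axis yaw 1.227 medz 0.0534
bars0.056 40 c [479.7 284.5] size [139.4  45.6] long-axis yaw 1.201 medz 0.0583
bars0.060 1553 c [477.5 285.4] size [145.2  50.9] long-axis yaw 1.202 medz 0.0628
```

```bash
python3 d.py .4775 .2855 .16 1.2; python3 d.py .4775 .2855 .057 1.2
```

```text
pos [0.4698 0.2711 0.3584] rpy [ 3.141 -0.     0.367] t 2.95 F [ 0.4 -0.5 -0.2]
shift [ 0.0614 -0.054   0.9921] turn [ 3.000e-04  0.000e+00 -5.306e-01]
pos [0.4698 0.2711 0.3584] rpy [ 3.141 -0.     0.367] t 2.95 F [ 0.4 -0.5 -0.2]
shift [ 0.0613 -0.0543  1.5071] turn [ 3.000e-04  0.000e+00 -5.306e-01]
```

```bash
python3 -m inch '[[0.02,-0.02,0.25,0,0,-0.11,1],[0.04,-0.04,0.5,0,0,-0.22,1],[0.06,-0.054,0.7,0,0,-0.33,1],[0.061,-0.054,0.85,0,0,-0.44,1],[0.061,-0.054,0.99,0,0,-0.53,1],[0.061,-0.054,0.99,0,0,-0.53,1],[0.061,-0.054,0.99,0,0,-0.53,1]]'
python3 d.py .4775 .2855 .057 1.2; python3 -c "
from h import *; print(bot.observe()['qpos'].round(2))"
```

```text
clock: 3.82
position: [0.4774, 0.2868, 0.1614]
tool_rot: [3.141, -0.001, 1.197]
force: [0.8, -0.1, 1.1]
grip_width: 0.0857
finger_force: 0.0
pos [0.4774 0.2868 0.1614] rpy [ 3.141e+00 -1.000e-03  1.197e+00] t 3.83 F [ 0.8 -0.1  1.1]
shift [-0.0064  0.0025  0.5222] turn [ 0.0005 -0.0005 -0.0019]
[-0.22  0.58 -0.6   1.84  0.43  0.85 -1.4 ]
```

```bash
python3 -m inch '[[-0.006,0.002,0.2,0,0,0,1],[-0.006,0.002,0.4,0,0,0,1],[-0.006,0.002,0.52,0,0,0,1],[-0.006,0.002,0.52,0,0,0,1],[-0.006,0.002,0.52,0,0,0,0.8]]' 40
python3 -m inch '[[0,0,0,0,0,0,0.4],[0,0,0,0,0,0,0.2],[0,0,0,0,0,0,0.2],[0,0,0,0,0,0,0.2],[0,0,0,0,0,0,0.2],[0,0,0,0,0,0,0.2]]'
```

```text
clock: 4.45
position: [0.4776, 0.2862, 0.058]
tool_rot: [3.14, -0.002, 1.2]
force: [-0.8, -0.4, -0.0]
grip_width: 0.0698
finger_force: 0.0
clock: 5.2
position: [0.4777, 0.2859, 0.0578]
tool_rot: [3.14, -0.002, 1.2]
force: [0.2, -2.3, 13.3]
grip_width: 0.0471
finger_force: 38.9
```

```bash
python3 -m inch '[[0,0,-0.1,0,0,0,0.2],[0,0,-0.25,0,0,0,0.2],[0,0,-0.4,0,0,0,0.2],[0,0,-0.45,0,0,0,0.2],[0,0,-0.45,0,0,0,0.2]]'
python3 d.py .504 -.028 .11 1.37; python3 w.py w3 >/dev/null
```

```text
clock: 5.82
position: [0.477, 0.2856, 0.1468]
tool_rot: [3.141, -0.001, 1.201]
force: [-0.6, -0.4, -3.8]
grip_width: 0.0467
finger_force: 42.2
pos [0.477  0.2856 0.1468] rpy [ 3.141e+00 -1.000e-03  1.201e+00] t 5.83 F [-0.6 -0.4 -3.8]
shift [-1.4131  0.6927  0.1838] turn [ 0.0005 -0.0004 -0.1076]
```

View pics/w3.png

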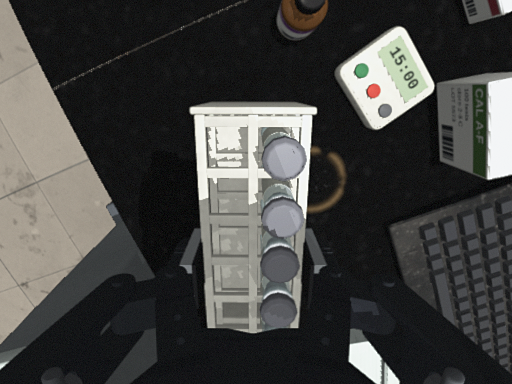

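The rack hangs straight between the fingers, with stoppers at (284,157), (283,216), (280,262) and (278,308). I'll check its tilt and offset in the tool frame.

```bash
cat > t.py <<'E'
from h import *
s=bot.observe(); f=pickle.load(open("w3.pkl","rb")); P=cloud(f); Rt=R.from_euler('xyz',s["tool_rot"])
g=f["img"].min(2); m=(g>170); m[:,:180]=0; m[:,320:]=0; m[:100]=0; m[240:]=0
q=Rt.inv().apply(P[m]-s["position"]); q=q[(q[:,2]>-.012)&(q[:,2]<.008)&(q[:,0]>.02)]
A=np.c_[q[:,:2],np.ones(len(q))]; c=np.linalg.lstsq(A,q[:,2],rcond=None)[0]
r=q[:,2]-A@c; k=abs(r)<.002; c=np.linalg.lstsq(A[k],q[k,2],rcond=None)[0]
q=q[k]; print(k.sum(),"slopes x,y,offset",c.round(4)); print("x max pct",np.percentile(q[:,0],[98,99.5]),"y",np.percentile(q[:,1],[.5,2,98,99.5]).round(4))
fit=cv2.minAreaRect((q[:,:2]*1000).astype(np.float32)); print(fit)
E
python3 t.py
```

```text
4767 slopes x,y,offset [ 0.0034 -0.0039 -0.0059]
x max pct [0.07120805 0.07127512] y [-0.0244 -0.0239  0.0236  0.0242]
((48.02995681762695, -1.2019729614257812), (48.7979736328125, 51.829200744628906), 2.493438959121704)
```

```bash
python3 -m inch '[[-0.12,0.06,0,0,0,-0.03,0.2],[-0.3,0.15,0,0,0,-0.06,0.2],[-0.5,0.25,0,0,0,-0.09,0.2],[-0.71,0.35,0,0,0,-0.108,0.2]]'
python3 d.py .504 -.0275 .11 1.37
```

```text
clock: 6.38
position: [0.4902, 0.1267, 0.1452]
tool_rot: [-3.14, 0.0, 1.373]
force: [1.0, 0.2, -2.5]
grip_width: 0.0473
finger_force: 42.2
pos [0.4902 0.1267 0.1452] rpy [-3.14   0.     1.373] t 6.38 F [ 1.   0.2 -2.5]
shift [-0.7421  0.2196  0.1761] turn [-0.001   0.0003  0.0017]
```

```bash
python3 -m inch '[[-0.22,0.065,0,0,0,0,0.2],[-0.45,0.13,0.05,0,0,0,0.2],[-0.65,0.19,0.1,0,0,0,0.2],[-0.74,0.22,0.14,0,0,0,0.2],[-0.74,0.22,0.176,0,0,0,0.2],[-0.74,0.22,0.176,0,0,0,0.2],[-0.74,0.22,0.176,0,0,0,0.2]]'
python3 d.py .504 -.0275 .082 1.37; sed -i 's/"w3.pkl"/"w4.pkl"/' t.py; python3 w.py w4 >/dev/null; python3 t.py
cat > n.py <<'E'
from m import *
f=pickle.load(open("w4.pkl","rb")); P=cloud(f); g=f["img"].min(2); Pw=P.copy(); Pw[g<110]=np.nan
q=Pw.reshape(-1,3); q=q[(np.hypot(q[:,0]-.504,q[:,1]+.028)<.11)&(q[:,2]>.018)&(q[:,2]<.027)]
c,s=np.cos(1.37),np.sin(1.37); d=(q[:,:2]-[.504,-.028])@np.array([[c,s],[s,-c]]).T*1000
print(len(q),np.percentile(d[:,0],[.2,99.8]),np.percentile(d[:,1],[.2,99.8]))
for a in(72,76,80,84): k=(d[:,0]>a)&(d[:,0]<a+4); print(a,d[k,1].min() if k.any() else 0,d[k,1].max() if k.any() else 0)
E
python3 n.py
```

```text
clock: 7.25
position: [0.5045, -0.0245, 0.1112]
tool_rot: [3.142, -0.001, 1.373]
force: [0.2, 0.1, -3.2]
grip_width: 0.047
finger_force: 42.2
pos [ 0.5045 -0.0245  0.1112] rpy [ 3.142e+00 -1.000e-03  1.373e+00] t 7.25 F [ 0.2  0.1 -3.2]
shift [-0.0155  0.0004  0.1461] turn [-0.     -0.0003  0.0018]
4542 slopes x,y,offset [ 0.0029 -0.003  -0.0049]
x max pct [0.071273   0.07135663] y [-0.0252 -0.0246  0.0231  0.0238]
((45.904014587402344, -0.5544338226318359), (51.690006256103516, 51.89083480834961), 0.01929180696606636)
4422 [-90.81128349  93.11336234] [-44.82981723  45.36977541]
72 -44.552586562052596 45.185628483916155
76 -44.38842655782862 44.47258967773603
80 -44.105698205598216 45.153847789850815
84 -44.78324731812913 45.03370345768622
```

```bash
python3 -m inch '[[-0.015,0,0.05,0,0,0,0.2],[-0.0155,0,0.1,0,0,0,0.2],[-0.0155,0,0.14,0,0,0,0.2],[-0.0155,0,0.17,0,0,0,0.2],[-0.0155,0,0.2,0,0,0,0.2],[-0.0155,0,0.215,0,0,0,0.2],[-0.0155,0,0.215,0,0,0,0.2]]'
```

```text
clock: 8.18
position: [0.5039, -0.0288, 0.0681]
tool_rot: [3.142, 0.0, 1.371]
force: [0.2, 0.2, -2.8]
grip_width: 0.0471
finger_force: 42.2
```

```bash
python3 -m inch '[[0,0,0.005,0,0,0,0.2],[0,0,0.01,0,0,0,0.2],[0,0,0.01,0,0,0,0.2]]'; python3 -m inch '[[0,0,0.005,0,0,0,0.2],[0,0,0.01,0,0,0,0.2],[0,0,0.01,0,0,0,0.2]]'
```

```text
clock: 8.55
position: [0.5042, -0.0288, 0.0676]
tool_rot: [3.14, 0.001, 1.371]
force: [-11.1, -0.6, 36.1]
grip_width: 0.0472
finger_force: 45.0
clock: 8.93
position: [0.5043, -0.0287, 0.0664]
tool_rot: [3.139, 0.001, 1.371]
force: [-17.8, 0.2, 60.7]
grip_width: 0.0475
finger_force: 47.4
```

```bash
python3 -m inch '[[0,0,-0.008,0,0,0,0.2],[0,0,-0.008,0,0,0,0.4],[0,0,-0.008,0,0,0,0.7],[0,0,-0.008,0,0,0,1],[0,0,-0.008,0,0,0,1],[0,0,-0.2,0,0,0,1],[0,0,-0.4,0,0,0,1],[-0.1,0,-0.55,0,0,0,1],[-0.3,0,-0.6,0,0,0,1],[-0.5,0,-0.6,0,0,0,1],[-0.5,0,-0.6,0,0,0,1]]'; python3 w.py w5 > /dev/null
python3 - <<'E'
from m import *
f=pickle.load(open("w5.pkl","rb")); P=cloud(f); g=f["img"].min(2); Pw=P.copy(); Pw[g<110]=np.nan
rect(Pw,.504,-.028,.11,.018,.027,"nest");rect(Pw,.504,-.028,.085,.066,.078,"bars");rect(P,.51,-.028,.085,.088,.105,"heads")
q=Pw.reshape(-1,3); q=q[(np.hypot(q[:,0]-.504,q[:,1]+.028)<.085)&(q[:,2]>.066)&(q[:,2]<.078)]
print(np.linalg.lstsq(np.c_[q[:,:2]-[.504,-.028],np.ones(len(q))],q[:,2],rcond=None)[0].round(4))
E
```

```text
clock: 10.3
position: [0.4832, -0.1298, 0.184]
tool_rot: [-3.141, 0.001, 1.366]
force: [-0.5, 1.2, -0.1]
grip_width: 0.085
finger_force: 0.0
nest 5817 c [500. -48.] size [144.6  90.8] long-axis yaw 1.367 medz 0.023
bars 4187 c [499.7 -45.3] size [111.9  51.5] long-axis yaw 1.372 medz 0.0728
heads 1879 c [511.1 -46. ] size [95.1 16. ] long-axis yaw 1.369 medz 0.0963
[0.0019 0.0013 0.0728]
```

View pics/w5.png

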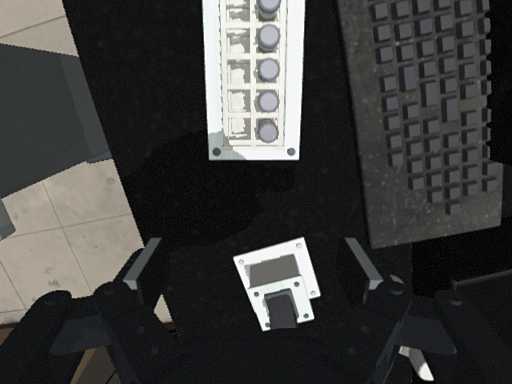

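The rack is seated: the bar tops are at 72 mm after removing the 0.8 mm depth bias, it is level, and its yaw matches the nest's. The picture shows the stopper heads at (268,36) to (268,131) and the roller in its stand at (280,290). Next I'll measure the head heights and the shifts to the roller.

```bash
cat > hd.py <<'E'
from h import *
for n,c0,yaw,z0 in[("w2",(477.5,285.5),1.2,0),("w3",None,1.2,0),("w5",(504,-28),1.37,10)]:
    if c0 is None: continue
    P=cloud(pickle.load(open(n+".pkl","rb"))).reshape(-1,3)*1000
    u=np.array([np.cos(yaw),np.sin(yaw)]);v=np.array([u[1],-u[0]])
    d=P[:,:2]-c0; a=d@u;b=d@v
    for y in(-55,-33,-11,11,33,55):
        k=(abs(a-y)<9.5)&(abs(b-11)<9.5)&(P[:,2]>z0+78)&(P[:,2]<z0+100)
        if k.sum()<20: print(n,y,"-");continue
        t=np.median(P[k,2]); kk=k&(abs(P[:,2]-t)<1.5); print(n,y,kk.sum(),"mid a,b",((a[kk].min()+a[kk].max())/2).round(1),((b[kk].min()+b[kk].max())/2).round(1),"top z (rack)",(t-z0-.8).round(1))
E
python3 hd.py; python3 d.py .484 -.2757 .184 1.656;python3 d.py .484 -.2757 .082 1.656
```

```text
w2 -55 86 mid a,b -55.3 11.3 top z (rack) 85.6
w2 -33 80 mid a,b -33.3 11.3 top z (rack) 85.9
w2 -11 90 mid a,b -11.3 11.0 top z (rack) 85.7
w2 11 94 mid a,b 10.8 10.9 top z (rack) 84.5
w2 33 96 mid a,b 32.7 11.0 top z (rack) 87.2
w2 55 90 mid a,b 55.3 11.4 top z (rack) 85.2
w5 -55 327 mid a,b -56.3 10.6 top z (rack) 85.6
w5 -33 352 mid a,b -34.6 10.7 top z (rack) 85.7
w5 -11 384 mid a,b -12.6 10.8 top z (rack) 85.8
w5 11 390 mid a,b 9.3 10.7 top z (rack) 84.5
w5 33 223 mid a,b 27.6 10.7 top z (rack) 87.0
w5 55 -
pos [ 0.4837 -0.1279  0.184 ] rpy [-3.141  0.     1.369] t 10.35 F [ 0.8  0.5 -0. ]
shift [-7.238e-01  1.500e-01  2.000e-04] turn [-1.00e-04  1.00e-04 -1.83e-01]
pos [ 0.4837 -0.1279  0.184 ] rpy [-3.141  0.     1.369] t 10.35 F [ 0.8  0.5 -0. ]
shift [-0.7238  0.1501  0.5102] turn [-1.00e-04  1.00e-04 -1.83e-01]
```

```bash
python3 -m inch '[[-0.25,0.05,0,0,0,-0.07,1],[-0.5,0.1,0,0,0,-0.14,1],[-0.724,0.15,0,0,0,-0.183,1],[-0.724,0.15,0,0,0,-0.183,1],[-0.724,0.15,0.01,0,0,-0.183,1]]'; python3 d.py .484 -.2757 .082 1.656; python3 -c "
from h import *; print(bot.observe()['qpos'].round(2))"
```

```text
clock: 10.98
position: [0.4851, -0.2733, 0.182]
tool_rot: [3.141, -0.001, 1.659]
force: [0.3, 0.5, 0.4]
grip_width: 0.0857
finger_force: 0.0
pos [ 0.4851 -0.2733  0.182 ] rpy [ 3.141e+00 -1.000e-03  1.659e+00] t 10.97 F [0.3 0.5 0.4]
shift [-0.0117 -0.0069  0.4998] turn [ 0.0002 -0.0005  0.002 ]
[ 0.91  0.58 -0.7   1.82  0.46  0.91  0.08]
```

```bash
python3 -m inch '[[-0.01,-0.005,0.15,0,0,0,1],[-0.01,-0.005,0.3,0,0,0,1],[-0.01,-0.005,0.42,0,0,0,1],[-0.01,-0.005,0.5,0,0,0,1],[-0.01,-0.005,0.5,0,0,0,0.7],[-0.01,-0.005,0.5,0,0,0,0.5]]' 100
python3 -m inch '[[0,0,0,0,0,0,0.3],[0,0,0,0,0,0,0.1],[0,0,0,0,0,0,0.1],[0,0,0,0,0,0,0.1],[0,0,0,0,0,0,0.1],[0,0,0,0,0,0,0.1],[0,0,0,0,0,0,0.1]]'
```

```text
clock: 11.72
position: [0.4844, -0.2765, 0.0829]
tool_rot: [3.141, 0.0, 1.659]
force: [-0.4, 0.7, 0.5]
grip_width: 0.0514
finger_force: 0.0
clock: 12.6
position: [0.4842, -0.277, 0.083]
tool_rot: [3.141, 0.001, 1.658]
force: [-2.7, 1.5, 9.5]
grip_width: 0.0232
finger_force: 97.5
```

```bash
python3 -m inch '[[0,0,-0.05,0,0,0,0.1],[0,0,-0.15,0,0,0,0.1],[0,0,-0.3,0,0,0,0.1],[0,0,-0.45,0,0,0,0.1],[0,0,-0.55,0,0,0,0.1],[0,0,-0.55,0,0,0,0.1],[0,0,-0.55,0,0,0,0.1]]'
python3 - <<'E'
from h import *
u=np.array([.1994,.9799]); c=np.array([.5142,-.0315])
for y in(-55,-33,-11,11,33,55): print(y,(c+u*y/1000).round(4))
E
python3 d.py .503 -.0854 .195 -0.2
```

```text
clock: 13.48
position: [0.4834, -0.2768, 0.1915]
tool_rot: [-3.141, -0.0, 1.658]
force: [-0.6, -0.2, -2.6]
grip_width: 0.0228
finger_force: 98.0
-55 [ 0.5032 -0.0854]
-33 [ 0.5076 -0.0638]
-11 [ 0.512  -0.0423]
11 [ 0.5164 -0.0207]
33 [0.5208 0.0008]
55 [0.5252 0.0224]
pos [ 0.4834 -0.2768  0.1915] rpy [-3.141 -0.     1.658] t 13.47 F [-0.6 -0.2 -2.6]
shift [ 0.9446  0.1811 -0.0174] turn [-6.000e-04  3.000e-04  1.183e+00]
```

```bash
python3 -m inch '[[0.1,0.02,-0.03,0,0,0.11,0.1],[0.2,0.04,-0.05,0,0,0.22,0.1],[0.3,0.06,-0.05,0,0,0.33,0.1],[0.4,0.08,-0.05,0,0,0.44,0.1],[0.5,0.1,-0.05,0,0,0.55,0.1],[0.55,0.1,-0.05,0,0,0.65,0.1]]'
python3 d.py .503 -.0854 .195 -0.2
```

```text
clock: 14.22
position: [0.4939, -0.1641, 0.2011]
tool_rot: [-3.14, 0.001, 0.633]
force: [-0.2, -0.2, -1.5]
grip_width: 0.023
finger_force: 97.9
pos [ 0.4939 -0.1641  0.2011] rpy [-3.14e+00  1.00e-03  6.33e-01] t 14.22 F [-0.2 -0.2 -1.5]
shift [ 0.2696 -0.2902  0.0309] turn [-0.0008  0.0008  0.5305]
```

```bash
python3 -m inch '[[0.05,-0.06,0,0,0,0.11,0.1],[0.1,-0.12,0,0,0,0.22,0.1],[0.15,-0.18,0,0,0,0.33,0.1],[0.2,-0.24,0,0,0,0.44,0.1],[0.27,-0.29,0,0,0,0.53,0.1],[0.27,-0.29,0,0,0,0.53,0.1],[0.27,-0.29,0,0,0,0.53,0.1]]'
python3 d.py .5032 -.0854 .1785 -0.2; python3 w.py w6 >/dev/null
```

```text
clock: 15.1
position: [0.5026, -0.0872, 0.2015]
tool_rot: [3.141, 0.001, -0.192]
force: [0.7, 0.3, -2.2]
grip_width: 0.0231
finger_force: 98.1
pos [ 0.5026 -0.0872  0.2015] rpy [ 3.141e+00  1.000e-03 -1.920e-01] t 15.1 F [ 0.7  0.3 -2.2]
shift [ 0.0014 -0.0093  0.115 ] turn [0.0003 0.0008 0.0048]
```

View pics/w6.png

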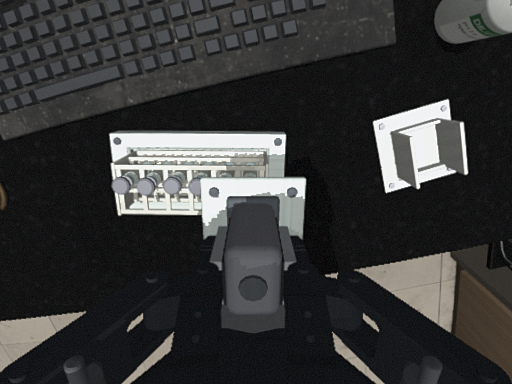

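The roller is held upright over the near end of the row, with its guard at (253,205) and free heads at (125,185) to (175,185). The empty stand is at (420,150).

```bash
python3 -m inch '[[0.001,-0.009,0.05,0,0,0.005,0.1],[0.001,-0.009,0.1,0,0,0.005,0.1],[0.001,-0.009,0.125,0,0,0.005,0.1],[0.001,-0.009,0.125,0,0,0.005,0.1]]'
python3 -m inch '[[0,0,0.005,0,0,0,0.1],[0,0,0.005,0,0,0,0.1]]'
python3 -m inch '[[0,0,0.005,0,0,0,0.1],[0,0,0.005,0,0,0,0.1]]'
```

```text
clock: 15.65
position: [0.5033, -0.085, 0.1766]
tool_rot: [-3.142, 0.001, -0.203]
force: [0.8, 0.3, -2.0]
grip_width: 0.0228
finger_force: 98.1
clock: 15.9
position: [0.5037, -0.085, 0.1763]
tool_rot: [-3.142, -0.0, -0.203]
force: [-0.3, 0.8, -1.6]
grip_width: 0.0233
finger_force: 98.1
clock: 16.15
position: [0.5036, -0.085, 0.1751]
tool_rot: [-3.142, -0.0, -0.203]
force: [0.3, 0.3, -1.3]
grip_width: 0.023
finger_force: 98.1
```

```bash
for i in 1 ; do python3 -m inch '[[0,0,0.005,0,0,0,0.1],[0,0,0.005,0,0,0,0.1]]' | grep -E "pos|force: \["; done
python3 -m inch '[[0,0,0.005,0,0,0,0.1],[0,0,0.005,0,0,0,0.1]]'| grep -E "pos|force: \["
```

```text
position: [0.5037, -0.085, 0.1743]
force: [0.4, -0.5, 3.4]
position: [0.5037, -0.085, 0.1732]
force: [0.2, 0.4, 3.5]
```

```bash
python3 -m inch '[[0,0,0.005,0,0,0,0.1],[0,0,0.005,0,0,0,0.1]]'| grep -E "pos|force: \["
python3 -m inch '[[0,0,0.005,0,0,0,0.1],[0,0,0.005,0,0,0,0.1]]'| grep -E "pos|force: \["
```

```text
position: [0.5037, -0.085, 0.1722]
force: [-1.0, 0.6, 4.4]
position: [0.5042, -0.085, 0.1719]
force: [-3.5, 0.4, 18.0]
```

Tube 0 is home at about 20 N. I'll ease the pressure and roll on to the next tube.

```bash
python3 -m inch '[[0,-0.015,-0.004,0,0,0,0.1],[0,-0.03,-0.004,0,0,0,0.1],[0,-0.045,-0.004,0,0,0,0.1]]'| grep -E "pos|force: \["
python3 -m inch '[[0,-0.015,0,0,0,0,0.1],[0,-0.03,0,0,0,0,0.1]]'| grep -E "pos|force: \["
```

```text
position: [0.5056, -0.0765, 0.1722]
force: [-1.2, -4.0, 8.1]
position: [0.5068, -0.0705, 0.1721]
force: [-0.5, -0.8, 10.5]
```

```bash
python3 -m inch '[[0,-0.018,0,0,0,0,0.1],[0,-0.035,0,0,0,0,0.1],[0,-0.035,0,0,0,0,0.1]]'| grep -E "pos|force: \["
python3 -m inch '[[0,0,0.003,0,0,0,0.1],[0,0,0.003,0,0,0,0.1]]'| grep -E "pos|force: \["
```

```text
position: [0.5085, -0.063, 0.1724]
force: [-1.6, 0.6, 13.2]
position: [0.5087, -0.0632, 0.1722]
force: [-3.8, 0.5, 19.7]
```

```bash
python3 -m inch '[[0,-0.015,-0.004,0,0,0,0.1],[0,-0.03,-0.004,0,0,0,0.1],[0,-0.045,-0.004,0,0,0,0.1],[0,-0.06,-0.004,0,0,0,0.1]]'| grep -E "pos|force: \["
python3 -m inch '[[0,-0.018,0,0,0,0,0.1],[0,-0.036,0,0,0,0,0.1],[0,-0.05,0,0,0,0,0.1],[0,-0.05,0,0,0,0,0.1]]'| grep -E "pos|force: \["
```

```text
position: [0.5106, -0.0521, 0.1723]
force: [-1.4, -3.7, 6.8]
position: [0.5128, -0.0415, 0.1723]
force: [-0.2, 0.4, 6.3]
```

```bash
python3 -m inch '[[0,0,0.003,0,0,0,0.1],[0,0,0.003,0,0,0,0.1]]'| grep -E "pos|force: \["
python3 -m inch '[[0,0,0.003,0,0,0,0.1],[0,0,0.003,0,0,0,0.1]]'| grep -E "pos|force: \["
```

```text
position: [0.513, -0.0417, 0.1721]
force: [-2.3, 0.8, 14.4]
position: [0.5132, -0.0416, 0.172]
force: [-3.2, 0.6, 23.8]
```

```bash
python3 -m inch '[[0,-0.015,-0.003,0,0,0,0.1],[0,-0.03,-0.003,0,0,0,0.1],[0,-0.045,-0.003,0,0,0,0.1],[0,-0.06,-0.003,0,0,0,0.1]]'| grep -E "pos|force: \["
python3 -m inch '[[0,-0.018,0,0,0,0,0.1],[0,-0.036,0,0,0,0,0.1],[0,-0.05,0,0,0,0,0.1],[0,-0.05,0,0,0,0,0.1]]'| grep -E "pos|force: \["
python3 -m inch '[[0,0,0.005,0,0,0,0.1],[0,0,0.005,0,0,0,0.1]]'| grep -E "pos|force: \["
```

```text
position: [0.5151, -0.0303, 0.1718]
force: [-0.5, -1.3, 6.7]
position: [0.5172, -0.02, 0.1717]
force: [0.7, 0.3, 5.4]
position: [0.5171, -0.0202, 0.1706]
force: [0.2, -0.4, 4.3]
```

```bash
python3 -m inch '[[0,0,0.003,0,0,0,0.1],[0,0,0.003,0,0,0,0.1]]'| grep -E "pos|force: \["
python3 -m inch '[[0,0,0.003,0,0,0,0.1],[0,0,0.003,0,0,0,0.1]]'| grep -E "pos|force: \["
```

```text
position: [0.5173, -0.0202, 0.1703]
force: [0.2, -0.6, 9.9]
position: [0.5175, -0.0202, 0.1701]
force: [-1.9, -0.4, 19.0]
```

```bash
python3 -m inch '[[0,-0.015,-0.015,0,0,0,0.1],[0,-0.03,-0.025,0,0,0,0.1],[0,-0.045,-0.025,0,0,0,0.1],[0,-0.06,-0.025,0,0,0,0.1]]'| grep -E "pos|force: \["
python3 -m inch '[[0,-0.018,0,0,0,0,0.1],[0,-0.036,0,0,0,0,0.1],[0,-0.05,0,0,0,0,0.1],[0,-0.05,0,0,0,0,0.1]]'| grep -E "pos|force: \["
python3 -m inch '[[0,0,0.003,0,0,0,0.1],[0,0,0.003,0,0,0,0.1]]'| grep -E "pos|force: \["
```

```text
position: [0.5194, -0.0087, 0.1744]
force: [-2.8, -2.0, 6.7]
position: [0.5215, 0.0018, 0.1745]
force: [-1.3, -0.3, 7.5]
position: [0.5215, 0.0016, 0.1739]
force: [-1.4, 0.2, 6.4]
```

```bash
python3 -m inch '[[0,0,0.004,0,0,0,0.1],[0,0,0.004,0,0,0,0.1]]'| grep -E "pos|force: \["
python3 -m inch '[[0,0,0.003,0,0,0,0.1],[0,0,0.003,0,0,0,0.1]]'| grep -E "pos|force: \["
```

```text
position: [0.5215, 0.0016, 0.1731]
force: [-1.4, -0.1, 5.9]
position: [0.5217, 0.0016, 0.1728]
force: [-1.4, 0.6, 11.2]
```

```bash
python3 -m inch '[[0,0,0.003,0,0,0,0.1],[0,0,0.003,0,0,0,0.1]]'| grep -E "pos|force: \["
```

```text
position: [0.5219, 0.0017, 0.1726]
force: [-3.0, -0.3, 18.2]
```

```bash
python3 -m inch '[[0,-0.015,-0.003,0,0,0,0.1],[0,-0.03,-0.003,0,0,0,0.1],[0,-0.045,-0.003,0,0,0,0.1],[0,-0.06,-0.003,0,0,0,0.1]]'| grep -E "pos|force: \["
python3 -m inch '[[0,-0.018,0,0,0,0,0.1],[0,-0.036,0,0,0,0,0.1],[0,-0.045,0,0,0,0,0.1],[0,-0.045,0,0,0,0,0.1]]'| grep -E "pos|force: \["
python3 -m inch '[[0,0,0.004,0,0,0,0.1],[0,0,0.004,0,0,0,0.1]]'| grep -E "pos|force: \["
```

```text
position: [0.5239, 0.013, 0.1725]
force: [-0.9, -0.7, 5.7]
position: [0.5257, 0.0221, 0.1724]
force: [-0.9, 0.0, 4.8]
position: [0.5257, 0.0219, 0.1716]
force: [0.4, -0.2, 4.4]
```

```bash
python3 -m inch '[[0,0,0.004,0,0,0,0.1],[0,0,0.004,0,0,0,0.1]]'| grep -E "pos|force: \["
python3 -m inch '[[0,0,0.003,0,0,0,0.1],[0,0,0.003,0,0,0,0.1]]'| grep -E "pos|force: \["
```

```text
position: [0.5257, 0.0219, 0.1708]
force: [0.2, -0.3, 5.5]
position: [0.5259, 0.0219, 0.1706]
force: [-2.4, -0.2, 12.5]
```

```bash
python3 -m inch '[[0,0,0.003,0,0,0,0.1],[0,0,0.003,0,0,0,0.1]]'| grep -E "pos|force: \["
python3 -m inch '[[0,0,-0.05,0,0,0,0.1],[0,0,-0.15,0,0,0,0.1],[0,0.1,-0.2,0,0,0,0.1],[0,0.3,-0.2,0,0,0,0.1],[0,0.5,-0.2,0,0,0,0.1],[0,0.75,-0.2,0,0,0,0.1],[0,0.95,-0.2,0,0,0,0.1],[0,0.95,-0.2,0,0,0,0.1],[0,0.95,-0.2,0,0,0,0.1],[0,0.95,-0.2,0,0,0,0.1]]'
python3 w.py w7 >/dev/null; python3 d.py .484 -.2764 .2 1.656
sed -i 's/for n,c0.*/for n,c0,yaw,z0 in[("w7",(504,-28),1.37,10)]:/' hd.py; python3 hd.py
```

```text
position: [0.5262, 0.022, 0.1705]
force: [-2.4, -0.3, 20.7]
clock: 26.9
position: [0.4875, -0.1632, 0.2095]
tool_rot: [-3.141, 0.0, -0.201]
force: [0.8, 0.5, -1.8]
grip_width: 0.023
finger_force: 98.3
pos [ 0.4875 -0.1633  0.2095] rpy [-3.141  0.    -0.201] t 26.95 F [ 0.3  0.8 -1.8]
shift [0.0959 0.5576 0.0474] turn [-1.0000e-04 -2.0000e-04 -1.1825e+00]
w7 -55 214 mid a,b -56.8 10.6 top z (rack) 83.3
w7 -33 209 mid a,b -34.9 11.0 top z (rack) 83.5
w7 -11 205 mid a,b -13.0 10.5 top z (rack) 83.3
w7 11 204 mid a,b 9.0 11.0 top z (rack) 81.4
w7 33 194 mid a,b 30.9 10.7 top z (rack) 83.9
w7 55 191 mid a,b 53.1 10.3 top z (rack) 81.7
```

View pics/w7.png

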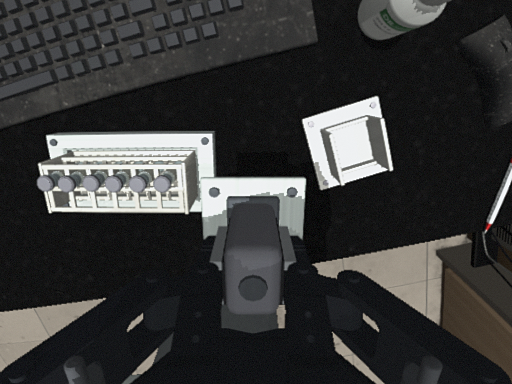

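All six heads are now 2.2 to 3.5 mm lower, the last press on each was about 20 N or more, and the feel heights agree with the depth. They sit at (45,183) to (162,183), the rack is unmoved, and the stand at (347,143) is empty. Now I'll return the roller.

```bash
python3 -m inch '[[0.02,0.1,0,0,0,-0.11,0.1],[0.04,0.2,0,0,0,-0.22,0.1],[0.06,0.3,0,0,0,-0.33,0.1],[0.08,0.4,0,0,0,-0.44,0.1],[0.09,0.5,0,0,0,-0.55,0.1],[0.096,0.557,0,0,0,-0.65,0.1]]'
python3 d.py .484 -.2764 .2 1.656
```

```text
clock: 27.7
position: [0.4837, -0.2777, 0.2094]
tool_rot: [-3.141, 0.0, 0.824]
force: [-0.1, 0.2, -2.4]
grip_width: 0.0229
finger_force: 98.4
pos [ 0.4837 -0.2777  0.2094] rpy [-3.141  0.     0.824] t 27.7 F [-0.1  0.2 -2.4]
shift [ 0.0058 -0.003   0.047 ] turn [-1.000e-04  0.000e+00 -5.299e-01]
```

```bash
python3 -m inch '[[0,0,0,0,0,-0.11,0.1],[0,0,0,0,0,-0.22,0.1],[0,0,0,0,0,-0.33,0.1],[0,0,0,0,0,-0.44,0.1],[0.004,-0.002,0,0,0,-0.53,0.1],[0.004,-0.002,0,0,0,-0.53,0.1],[0.004,-0.002,0,0,0,-0.53,0.1],[0.004,-0.002,0,0,0,-0.53,0.1]]'
python3 d.py .4842 -.277 .087 1.656
```

```text
clock: 28.7
position: [0.4839, -0.2763, 0.2095]
tool_rot: [-3.142, 0.0, 1.649]
force: [0.0, -0.3, -2.0]
grip_width: 0.0231
finger_force: 98.4
pos [ 0.4839 -0.2763  0.2095] rpy [-3.142  0.     1.649] t 28.7 F [ 0.  -0.3 -2. ]
shift [-0.0037  0.0012  0.6126] turn [-0.0001  0.0001 -0.0045]
```

```bash
python3 -m inch '[[-0.003,0.001,0.15,0,0,-0.005,0.1],[-0.003,0.001,0.28,0,0,-0.005,0.1],[-0.003,0.001,0.33,0,0,-0.005,0.1],[-0.003,0.001,0.4,0,0,-0.005,0.1],[-0.003,0.001,0.48,0,0,-0.005,0.1],[-0.003,0.001,0.55,0,0,-0.005,0.1],[-0.003,0.001,0.6,0,0,-0.005,0.1],[-0.003,0.001,0.615,0,0,-0.005,0.1],[-0.003,0.001,0.615,0,0,-0.005,0.1]]'
python3 -m inch '[[0,0,0.008,0,0,0,0.1],[0,0,0.013,0,0,0,0.1],[0,0,0.013,0,0,0,0.1]]'
```

```text
clock: 29.82
position: [0.4842, -0.277, 0.0865]
tool_rot: [3.141, -0.0, 1.658]
force: [-0.9, 0.3, -2.4]
grip_width: 0.0229
finger_force: 98.4
clock: 30.2
position: [0.4841, -0.2771, 0.084]
tool_rot: [3.142, 0.0, 1.658]
force: [0.7, -0.9, -1.1]
grip_width: 0.0225
finger_force: 98.4
```

Another 1 mm down, then release and rise.

```bash
python3 -m inch '[[0,0,0.005,0,0,0,0.1],[0,0,0.005,0,0,0,0.1]]' | grep -E "pos|force: \["
python3 -m inch '[[0,0,0,0,0,0,0.3],[0,0,0,0,0,0,0.6],[0,0,0,0,0,0,1],[0,0,0,0,0,0,1],[0,0,0,0,0,0,1],[0,0,-0.2,0,0,0,1],[0,0,-0.45,0,0,0,1],[0,0,-0.7,0,0,0,1],[-0.2,0,-0.9,0,0,0,1],[-0.4,0,-0.9,0,0,0,1],[-0.4,0,-0.9,0,0,0,1],[-0.4,0,-0.9,0,0,0,1]]'
python3 w.py w8 >/dev/null
python3 - <<'E'
from m import *
P=cloud(pickle.load(open("w8.pkl","rb"))); rect(P,.484,-.276,.06,.044,.06,"guard");rect(P,.484,-.276,.06,.1,.125,"handletop")
E
```

```text
position: [0.4842, -0.277, 0.083]
force: [0.3, 0.2, 1.3]
clock: 31.95
position: [0.491, -0.3561, 0.2626]
tool_rot: [-3.141, -0.001, 1.659]
force: [-0.5, 0.0, 0.6]
grip_width: 0.0854
finger_force: 0.0
guard 2021 c [ 482.7 -275.6] size [60.7 58.7] long-axis yaw 0.088 medz 0.053
handletop 965 c [ 482.8 -275.8] size [25.6 33.3] long-axis yaw -1.481 medz 0.1085
```

View pics/w8.png

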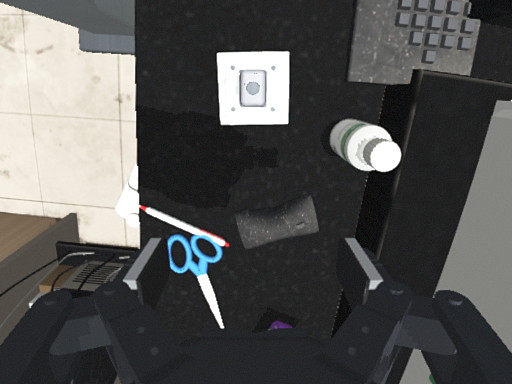

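The roller hangs level in its stand at (253,88), with the guard and handle at their original heights, and the gripper is clear.

```bash
python3 -c "
from workcell import bot; print(bot.job_done())"
```

```text
the job is handed in; nothing more can be done
None
```

I handed the job in at about 32 s of the 72 s: the rack is seated in the nest, all six stoppers were pressed home with the roller (highest force read about 26 N), and the roller is back in its stand; the hand-in gave no verdict.

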